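# Stow the push block in its half-covered box

## Task

Put the push block away in the half-covered plywood box: tip it toe-down so that its long toe end goes in under the fixed cover board, then bring it level inside and set it flat on the box floor before letting go, with its handle standing up through the opening. Leave the hammer, the jar and the wood offcut where they are.

Things in the scene. Friction and masses are not known exactly. Their poses are not given: they have to be found in the camera images.
- block_centre (a point): Push block (saw-bench pusher), loose, 0.25-0.42 kg, standing on its sole. Base 150 long (x) x 64 wide (y) x 30 high, with an upright handle slab 40 (x) x 24 thick (y) x 110 high on it; 140 high in all. Point: over the base's middle, 70 mm above the sole. x runs toe to heel, z up. Handle at x = +5 to +45 mm: 80 mm of base stick out at the toe (-x), 30 mm at the heel.
- block_handle (a point): Place to grip on the push block's dark wooden handle: on its centre line, 22 mm below its top, 118 mm above the sole (25 mm towards the heel and 48 mm above block_centre); same axes as block_centre. Across the thickness (along y) it measures 24 mm.
- block_toe (a point): Middle of the toe face of the push block's base, 15 mm above the sole, 75 mm from block_centre along -x; same axes.
- stow_box: Plywood box fixed to the bench; origin at the centre of its underside, z up, -x side towards the robot. Outside 194 (x) x 139 (y) x 102 (z) mm; walls 12, floor 10 thick; inside x = -85 to +85, y = -57.5 to +57.5, floor at z = 10. Open top only from x = -20 to +85 (105 mm), full inner width; the rest is covered. All walls round the opening reach z = 102.
- cover_edge (a point): Middle of the free edge of the box's fixed cover board, at its top: box x = -20, y = 0, z = 102 mm; same axes as the box. The board is 12 thick (z = 90 to 102) and covers the box from its -x wall to this edge. The block is longer than the opening and lies flat inside only with its toe (block -x) under this board, block x along box x.
- hammer: Hammer lying on the bench, a bystander.
- glue_jar: Glue jar, 68 diameter x 100 high, standing on the bench, a bystander; origin at the centre of its underside.
- offcut: Wood offcut 130 x 45 x 32 mm lying on the bench, a bystander; origin at the centre of its underside.
Mind the look-alikes: they are no part of the job. There is more than one size of the part that bears block_centre; the job needs the smaller. Of the things shaped like the stow_box, the plywood one is meant.

How it is judged:
On the way, in this order (a step that is already met when the one before it is completed fails the run):
1. held and tilted by more than 0.2 rad, the push block has its toe inside the box, under the cover (angle between block_centre's own z axis and vertical above 0.2 rad and x of block_toe in the frame of stow_box between -0.09 and -0.03 m and z of block_toe in the frame of stow_box below 0.085 m and y of block_toe in the frame of stow_box between -0.057 and 0.057 m and contact force between push_block and the fingers above 0.5 N), for 0.1 s.
2. the push block is level on the box floor while the fingers still hold it (angle between block_centre's own z axis and vertical below 0.12 rad and z of block_centre in the frame of stow_box between 0.075 and 0.088 m and contact force between push_block and the fingers above 0.5 N), for 0.1 s.
At the end, for the whole second after the job is handed in: The push block stands level (within 0.07 rad) and at rest with its sole on the box floor (within 5 mm), wholly inside the box walls, its toe face at least 30 mm under the cover board, let go by the fingers (angle between block_centre's own z axis and vertical below 0.07 rad and z of block_centre in the frame of stow_box between 0.075 and 0.085 m and x of block_toe in the frame of stow_box between -0.09 and -0.05 m and x of block_centre in the frame of stow_box between -0.03 and 0.03 m and y of block_centre in the frame of stow_box between -0.045 and 0.045 m and linear speed of push_block below 0.02 m/s and angular speed of push_block below 0.1 rad/s and contact force between push_block and the fingers below 0.1 N); the robot touches nothing.
It fails at once if a bystander (hammer, jar or offcut) is moved more than 30 mm (distance of any of hammer, glue_jar, offcut from where it was at the start of the episode above 0.03 m).
It also fails if it takes over 48 s, if anything falls off the work surface, if the arm or the gripper's body presses on something with over 40 N, if the wrist force passes 120 N, or if a joint passes its speed limit or range.

## Robot

A 6-joint arm with a two-finger parallel gripper is mounted at the origin on the work surface. World frame = base frame: x ahead of the robot, y to its left, z up, the work surface at z = 0. Lengths are in m, angles in rad, forces in N, time in s.
With the tool pointing down it reaches from about 0.325 to 0.75 m from the base axis. Payload 7.6 kg.
Tool frame: the origin (TCP) lies midway between the tips of the shut fingers; the grasp point (between the pads) lies behind it (ctrl.grip_depth is the x of the grasp point in the tool frame, in m); x points along the fingers, y is the direction in which the jaws open and shut, and the axes are right-handed (so a half turn about x gives the same grasp; the last joint's range is limited). The gripper opens to 85 mm and grips with 20 to 120 N. Pads are 22 mm wide; open, the fingers measure 114 mm over their backs; the gripper's body (76 mm by 85 mm) begins 54 mm behind the grasp point. The pads swing forward as they close: fully open they stand 13 mm farther back than shut.
Start: joints at [-1.387, 0.052, 1.401, -0, 1.689, -0.07], TCP at [0.132, -0.508, 0.231] pointing down, gripper open.
Joint ranges: [-2.9, 2.9], [-0.91, 2.17], [0.12, 2.37], [-1.06, 4.2], [0.26, 2.73], [-2.93, 2.93]. Speed limits (rad/s): [2.57, 2.57, 3.01, 3.14, 3.14, 3.14].

## Interface

Orientations are given as [roll, pitch, yaw] about the fixed x, y, z axes, in that order (R = Rz(yaw) Ry(pitch) Rx(roll)).
In Python, from bench import ctrl gives the robot as it stands.
- The arm moves only by the tool drive_tool, never from a script. Its argument "moves" is a list of rows, each a list of 5 numbers: the opening, from 0 (shut) to 1 (fully open), then the shift along the tool's x, y, z in cm, then the turn about the tool's x in degrees. A call has 1 to 20 rows; each row shifts and turns the commanded pose from where the row before left it, along the tool's axes as they then stand; what a row does not reach is not made up. A row lasts 1/12 s, in which the tool goes at most 41.7 mm and 7.16 degrees, less where a joint would pass 70% of its speed; a pose out of reach is approached as far as the arm can. A call is refused whole if a number of a shift passes 4.17 or a number of a turn 7.16, either way. A call with a gripper value outside its range is refused whole. The fingers move at their own pace and stop on an object; "grip_force" is the grip in N (left out, the last holds). Time passes only in rows, so rows that do not move let the fingers close. It gives the time, the measured TCP pose, the force and the opening at its end, in the units of the state.
- ctrl.state(): the state, without advancing time (a new reading comes with each control period).
- ctrl.camera(name): name is "side" or "top"; returns (picture, depth): 400x640x3 uint8, red, green, blue; 400x640 float32, m along the optical axis (not along the pixel's ray), 0 where there is no reading.
- ctrl.camera_params(name): a dict with "camera_matrix" (3x3 intrinsics, pixels), "rvec" (rotation vector, rad) and "tvec" (3), from world to camera coordinates, as OpenCV has them. Camera axes: x right, y down, z forward; pixel columns grow to the right and rows downward; lengths in m; the calibration is good to about 2 mm. A picture is of the moment at which its call begins. camera_params takes no time and is no camera call.
- ctrl.close_job(): hands the job in, once; it reports no verdict.
The state is a dict: "clock": time; "q": joint angles; "dq": joint speeds; "joint_torque": joint torques, N m; "position": TCP position; "tcp_rot": TCP orientation; "wrist_force": force on the tool from outside, world axes, zero at the start; "torque": the same for the moment, N m; "gripper_width": finger opening in m.
Only numpy, scipy, OpenCV 4.12 (cv2) and the standard library are available. Lean on these libraries where they do the work, as an engineer would, in place of code of your own. Each camera call takes 0.05 s, during which the arm holds its last target.

## Working session

There is one attempt and no reset: what is moved stays moved. The work goes in short steps, Python scripts to look and compute and a tool call to move; the robot and the scene stay as the last step left them, time stands still between calls to the robot, and variables do not carry over. Pictures are saved under pics/ and viewed, and the job is handed in when it is done.

Besides the shell and the picture viewer there is one more tool, called after ">>>" in YAML: its name, and indented under it one key for each argument. drive_tool: Moves the arm, as the interface text tells. Its arguments: {"type":"object","properties":{"moves":{"type":"array","items":{"type":"array","items":{"type":"number"}}},"grip_force":{"type":"number"}},"required":["moves"]}

```bash
ls; mkdir -p pics
python3 - <<'E'
from bench import ctrl
import cv2, numpy as np
print(ctrl.state(), ctrl.grip_depth)
for n in ("side","top"):
    p,d=ctrl.camera(n); cv2.imwrite(f"pics/{n}0.png",p[:,:,::-1]); np.savez(f"{n}0.npz",p=p,d=d)
    c=ctrl.camera_params(n); print(n,c)
    R=cv2.Rodrigues(np.array(c["rvec"]))[0]; print(-R.T@np.array(c["tvec"]).ravel())
E
```

```text
pics
{'clock': 0.0, 'q': array([-1.38727647e+00,  5.28294013e-02,  1.40175347e+00,  2.86780644e-06,
        1.68862073e+00, -7.03102955e-02]), 'dq': array([ 0.00070072, -0.00109776,  0.00202196, -0.00090018, -0.00122722,
        0.000273  ]), 'joint_torque': array([-9.19340127e-04, -3.81667328e+01, -3.60186052e+01, -1.64681901e-04,
        6.23105923e-03,  6.31851861e-06]), 'position': array([ 0.13179446, -0.50786215,  0.23046178]), 'tcp_rot': array([-1.64287482,  1.56918538,  1.75254833]), 'wrist_force': array([-0.44974409,  0.50956413, -0.9433478 ]), 'torque': array([-0.03840689, -0.05818649,  0.05587976]), 'gripper_width': 0.08553336771602175} -0.0187
side {'camera_matrix': array([[512.10631481,   0.        , 317.31839157],
       [  0.        , 512.10631481, 200.39107576],
       [  0.        ,   0.        ,   1.        ]]), 'rvec': array([ 0.22671734, -2.80726887,  1.22205947]), 'tvec': array([0.5409765 , 0.13111269, 1.68599283])}
[0.33856308 1.21700352 1.24767601]
top {'camera_matrix': array([[491.3741681 ,   0.        , 325.92920029],
       [  0.        , 491.3741681 , 198.77091999],
       [  0.        ,   0.        ,   1.        ]]), 'rvec': array([ 2.12368957, -2.1389414 ,  0.18736101]), 'tvec': array([-4.57793882e-04,  5.49535881e-01,  1.39854535e+00])}
[ 2.99491511e-01 -1.14563848e-03  1.47248854e+00]
```

View pics/side0.png

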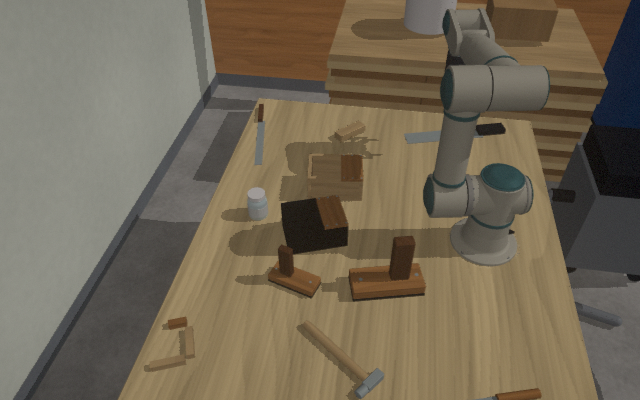

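View pics/top0.png

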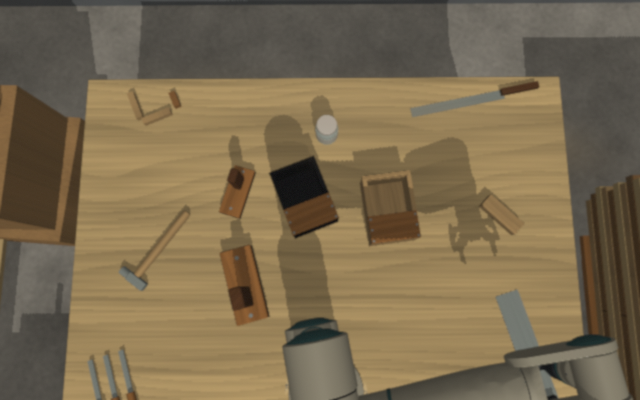

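The blocks are the small one at top (238,192) / side (295,275) and the large one at top (243,285) / side (388,275). The boxes are the black one at top (304,197) and the plywood one at top (390,208). I choose the small block and the plywood box, and will check both in close crops and measure them.

```bash
cat > h.py <<'E'
import numpy as np, cv2
from bench import ctrl
def cloud(n,p=None,d=None):
    c=ctrl.camera_params(n); K=np.array(c["camera_matrix"]); R=cv2.Rodrigues(np.array(c["rvec"]))[0]; t=np.array(c["tvec"]).ravel()
    h,w=d.shape; u,v=np.meshgrid(np.arange(w),np.arange(h))
    X=np.stack([(u-K[0,2])/K[0,0]*d,(v-K[1,2])/K[1,1]*d,d],-1)
    return (X-t)@R
def proj(n,P):
    c=ctrl.camera_params(n)
    return cv2.projectPoints(np.array(P,float).reshape(-1,3),np.array(c["rvec"]),np.array(c["tvec"]),np.array(c["camera_matrix"]),None)[0].reshape(-1,2)
E
python3 - <<'E'
from h import *
out=[]
for n,boxes in (("top",[(195,140,290,240),(340,140,440,270)]),("side",[(255,230,335,310),(290,130,380,215)])):
    z=np.load(n+"0.npz"); p,d=z["p"],z["d"]; X=cloud(n,p,d); np.save(n+"X.npy",X)
    for (a,b,c,e) in boxes:
        out.append(cv2.resize(p[b:e,a:c,::-1],(390,295),interpolation=cv2.INTER_CUBIC))
cv2.imwrite("pics/crops.png",np.vstack([np.hstack(out[:2]),np.hstack(out[2:])]))
for n,r in (("top",((150,225),(215,260))),("side",((235,300),(262,325)))):
    X=np.load(n+"X.npy"); S=X[r[0][0]:r[0][1],r[1][0]:r[1][1]].reshape(-1,3)
    for lo,hi in ((.022,.038),(.125,.155)):
        s=S[(S[:,2]>lo)&(S[:,2]<hi)]
        print(n,lo,len(s),np.median(s[:,2]))
        if len(s)>4:
            print(s[:,:2].mean(0),cv2.minAreaRect((s[:,:2]*1000).astype(np.float32)))
for n,r in (("top",((160,255),(350,430))),("side",((140,210),(295,375)))):
    X=np.load(n+"X.npy"); S=X[r[0][0]:r[0][1],r[1][0]:r[1][1]].reshape(-1,3)
    s=S[(S[:,2]>.092)&(S[:,2]<.112)]
    print(n,"box",len(s),np.median(s[:,2]),s[:,:2].mean(0),cv2.minAreaRect((s[:,:2]*1000).astype(np.float32)))
    s=S[(S[:,2]>.0)&(S[:,2]<.02)]; print(np.median(s[:,2]))
E
```

```text
top 0.022 840 0.02979792141095864
[0.56955714 0.26368843] ((579.9732055664062, 264.59368896484375), (65.05345153808594, 149.77703857421875), 73.01527404785156)
top 0.125 135 0.13852903314606602
[0.60260738 0.25587252] ((603.4410400390625, 256.6578063964844), (24.529254913330078, 41.21247863769531), 71.46866607666016)
side 0.022 854 0.02933052239431347
[0.56674363 0.2564203 ] ((570.8787841796875, 211.10626220703125), (202.76922607421875, 157.75564575195312), 83.84675598144531)
side 0.125 119 0.1381942077457127
[0.5986812 0.2622712] ((597.5348510742188, 259.294921875), (28.268310546875, 40.4712028503418), 69.52202606201172)
top box 1929 0.10178776288929127 [ 0.49391738 -0.18923157] ((519.0872192382812, -186.5843963623047), (194.5931854248047, 140.7052764892578), 7.282233715057373)
0.003908194900554975
side box 1331 0.100565739395773 [ 0.50460917 -0.12152671] ((514.3280639648438, -112.86347961425781), (312.8164367675781, 208.6221466064453), 89.61736297607422)
0.0026533751615045505
```

View pics/crops.png

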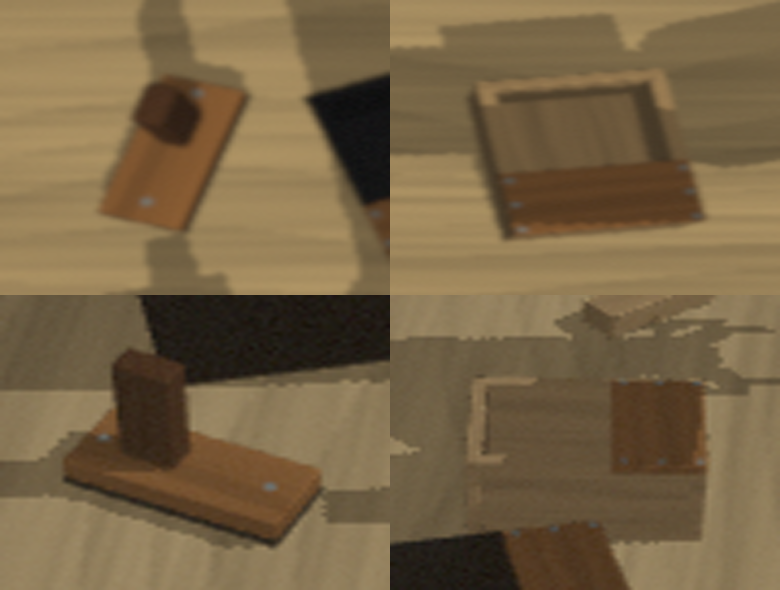

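```bash
cat >> h.py <<'E'
from scipy.spatial.transform import Rotation as Ro
BOX=(np.array([.5185,-.1865]),np.radians(7.3))
def tool(): 
    s=ctrl.state(); return np.array(s["position"]),Ro.from_euler("xyz",s["tcp_rot"]).as_matrix(),s
def box2w(x,y): 
    c,s=np.cos(BOX[1]),np.sin(BOX[1]); return BOX[0]+np.array([c*x-s*y,s*x+c*y])
def w2box(p):
    c,s=np.cos(BOX[1]),np.sin(BOX[1]); d=np.array(p[:2])-BOX[0]; return np.array([c*d[0]+s*d[1],-s*d[0]+c*d[1]])
def go(target,yawy=None):
    "target world TCP; yawy: wanted world direction (rad) of tool y"
    p,R,s=tool(); d=R.T@(np.array(target)-p)*100
    print("tool shift cm",d.round(2))
    a=np.degrees(np.arctan2(R[1,1],R[0,1]));print("tool y dir deg",a.round(2),"z dir",np.degrees(np.arctan2(R[1,2],R[0,2])).round(2),"pos",p.round(4))
    if yawy is not None:
        t=(a-np.degrees(yawy)); print("turn about tool x deg (x down => minus yaw)",((t+90)%180-90).round(2))
E
python3 - <<'E'
from h import *
p,R,s=tool(); print(R.round(3))
# handle seen: top
h=np.array([.6030,.2572])
go([h[0],h[1],.20],np.radians(72.5))
# heights near: max z of large block & black box
X=np.load("topX.npy")
for r in ((235,335,210,275),(150,245,265,345),(150,235,215,260),(105,145,305,345)):
    q=X[r[0]:r[1],r[2]:r[3]].reshape(-1,3); print(r,np.percentile(q[:,2],[98,99.9]).round(3), q[q[:,2]>.02][:,:2].min(0).round(3),q[q[:,2]>.02][:,:2].max(0).round(3))
E
```

```text
[[-0.     0.251 -0.968]
 [ 0.001 -0.968 -0.251]
 [-1.    -0.001 -0.   ]]
tool shift cm [  3.15 -62.23 -64.82]
tool y dir deg -75.46 z dir -165.46 pos [ 0.1318 -0.5079  0.2306]
turn about tool x deg (x down => minus yaw) 32.04
(235, 335, 210, 275) [0.202 1.472] [ 0.19  -0.001] [0.419 0.307]
(150, 245, 265, 345) [0.106 1.472] [ 0.299 -0.037] [0.668 0.158]
(150, 235, 215, 260) [0.139 1.472] [ 0.299 -0.001] [0.659 0.314]
(105, 145, 305, 345) [0.105 1.472] [ 0.299 -0.04 ] [0.791 0.027]
```

>>> drive_tool:
  moves:
    - [1,0,-1.5,-1.5,0]
    - [1,0,-2.4,-2.5,0]
    - [1,0,-2.4,-2.5,0]
    - [1,0,-2.4,-2.5,0]
    - [1,0,-2.4,-2.5,0]
    - [1,0,-2.4,-2.5,0]
    - [1,0,-2.4,-2.5,0]
    - [1,0,-2.4,-2.5,0]
    - [1,0,-2.4,-2.5,0]
    - [1,0,-2.4,-2.5,0]
    - [1,0,-2.4,-2.5,0]
    - [1,0,-2.4,-2.5,0]
    - [1,0,-2.4,-2.5,0]
    - [1,0,-2.4,-2.5,0]
    - [1,0,-2.4,-2.5,0]
    - [1,0,-2.4,-2.5,0]
    - [1,0,-2.4,-2.5,0]
    - [1,0,-2.4,-2.5,0]
    - [1,0,-2.4,-2.5,0]
    - [1,0,-2.4,-2.5,0]
  grip_force: 20

```text
clock: 1.77
position: [0.4883, 0.0725, 0.2308]
tcp_rot: [0.06, 1.57, -2.827]
wrist_force: [-0.2, -0.2, 0.1]
gripper_width: 0.0855
```

Run:
```python
from h import *
go([.603,.2572,.20],np.radians(72.5)); print(ctrl.state()["q"].round(2))
```

```text
tool shift cm [  3.07 -14.99 -15.74]
tool y dir deg -75.44 z dir -165.44 pos [0.4883 0.0725 0.2308]
turn about tool x deg (x down => minus yaw) 32.06
[ 0.07 -0.04  1.49 -0.    1.69  1.39]
```

>>> drive_tool:
  moves:
    - [1,0,-2.0,-2.1,0]
    - [1,0,-2.5,-2.6,0]
    - [1,0,-2.5,-2.6,0]
    - [1,0,-2.5,-2.6,0]
    - [1,0,-2.5,-2.6,0]
    - [1,0,-2.0,-2.0,0]
    - [1,0,-1.0,-1.2,0]
    - [1,0,0,0,4]
    - [1,0,0,0,7]
    - [1,0,0,0,7]
    - [1,0,0,0,7]
    - [1,0,0,0,5]
    - [1,0,0,0,2]
    - [1,0,0,0,0]
    - [1,0,0,0,0]

```text
clock: 3.02
position: [0.6021, 0.2553, 0.2307]
tcp_rot: [0.761, 1.57, -2.684]
wrist_force: [0.4, -0.3, -0.2]
gripper_width: 0.0854
```

Run:
```python
from h import *
go([.603,.2572,.20],np.radians(72.5)); print(ctrl.state()["q"].round(2))
p,d=ctrl.camera("side"); cv2.imwrite("pics/s1.png",cv2.resize(p[180:330,220:420,::-1],None,fx=4,fy=4,interpolation=cv2.INTER_CUBIC))
```

```text
tool shift cm [ 3.07 -0.21 -0.03]
tool y dir deg -107.38 z dir 162.62 pos [0.6021 0.2553 0.2307]
turn about tool x deg (x down => minus yaw) 0.12
[ 0.34  0.43  0.97 -0.    1.75  2.22]
```

View pics/s1.png

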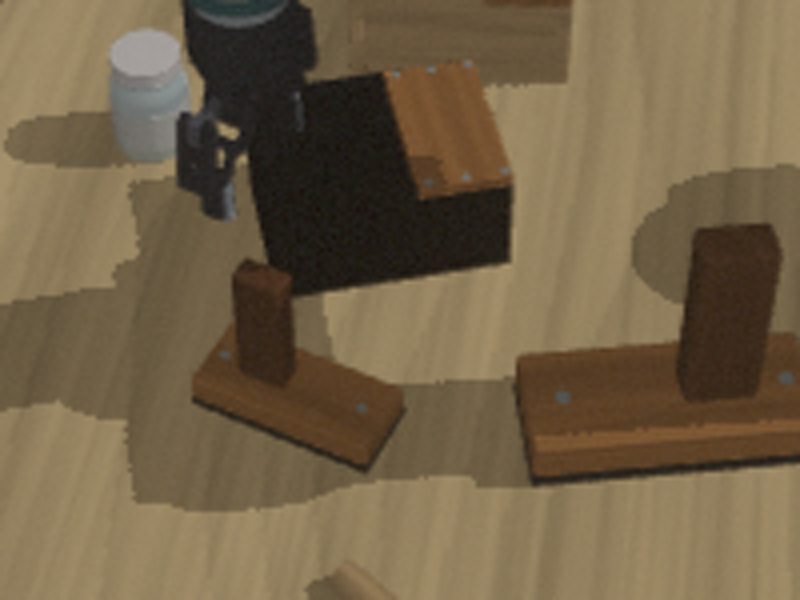

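The side view shows the open gripper straight over the small block's handle (crop (262,320)), with the black box and jar clear. I go down and grip lightly.

>>> drive_tool:
  moves:
    - [1,1.0,-0.2,0,0]
    - [1,2.0,0,0,0]
    - [1,2.0,0,0,0]
    - [1,2.0,0,0,0]
    - [1,2.0,0,0,0]
    - [1,2.0,0,0,0]
    - [1,1.5,0,0,0]
    - [1,0.4,0,0,0]
    - [1,0,0,0,0]
    - [0,0,0,0,0]
    - [0,0,0,0,0]
    - [0,0,0,0,0]
    - [0,0,0,0,0]
    - [0,0,0,0,0]
    - [0,0,0,0,0]
    - [0,0,0,0,0]
    - [0,0,0,0,0]
  grip_force: 20

```text
clock: 4.48
position: [0.6031, 0.2571, 0.1029]
tcp_rot: [-2.842, 1.57, -0.005]
wrist_force: [0.6, -1.4, 3.0]
gripper_width: 0.0235
```

>>> drive_tool:
  moves:
    - [0,-0.5,0,0,0]
    - [0,-1.5,0,0,0]
    - [0,-2.5,0,0,0]
    - [0,-2.5,0,0,0]
    - [0,-2.5,0,0,0]
    - [0,-2.5,0,0,0]
    - [0,-2.5,0,0,0]
    - [0,-1.5,0,0,0]
    - [0,-0.5,0,0,0]
    - [0,0,0,0,0]
  grip_force: 60

```text
clock: 5.32
position: [0.603, 0.2575, 0.268]
tcp_rot: [-2.434, 1.569, 0.403]
wrist_force: [0.6, 0.4, -3.7]
gripper_width: 0.0234
```

Run:
```python
from h import *
t=box2w(-.137,0); print(t)
go([t[0],t[1],.27],np.radians(97.3)); print(ctrl.state()["q"].round(2))
p,d=ctrl.camera("side"); cv2.imwrite("pics/s2.png",cv2.resize(p[120:320,180:420,::-1],None,fx=3,fy=3,interpolation=cv2.INTER_CUBIC))
```

```text
[ 0.38261046 -0.20390785]
tool shift cm [-0.25 50.63  7.19]
tool y dir deg -107.44 z dir 162.56 pos [0.603  0.2575 0.268 ]
turn about tool x deg (x down => minus yaw) -24.74
[0.35 0.43 0.89 0.   1.82 2.22]
```

View pics/s2.png

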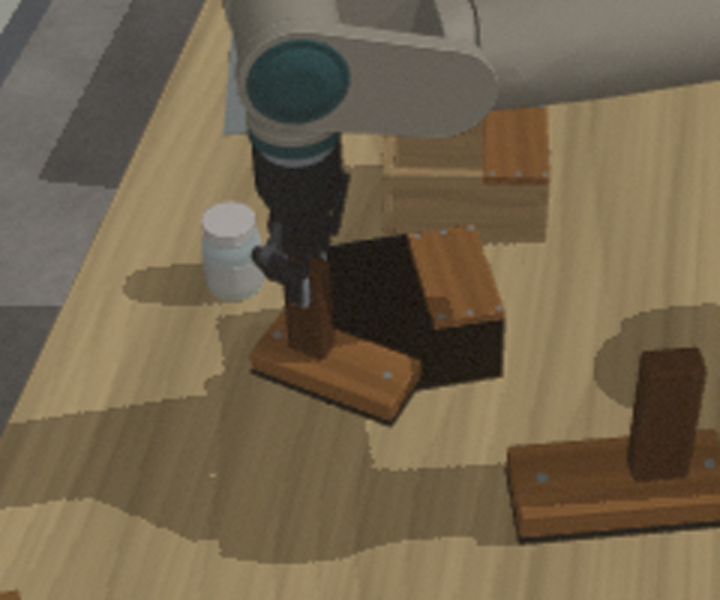

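The block hangs level in the pads at crop (330,370), well clear of everything. I carry it to the robot-side edge of the plywood box's cover.

>>> drive_tool:
  moves:
    - [0,0,1.0,0.15,0]
    - [0,0,2.0,0.3,0]
    - [0,0,3.0,0.45,0]
    - [0,0,3.0,0.45,0]
    - [0,0,3.0,0.45,0]
    - [0,0,3.0,0.45,0]
    - [0,0,3.0,0.45,0]
    - [0,0,3.0,0.45,0]
    - [0,0,3.0,0.4,0]
    - [0,0,3.0,0.4,0]
    - [0,0,3.0,0.4,0]
    - [0,0,3.0,0.4,0]
    - [0,0,3.0,0.4,0]
    - [0,0,3.0,0.4,0]
    - [0,0,3.0,0.4,0]
    - [0,0,3.0,0.4,0]
    - [0,0,3.0,0.4,0]
    - [0,0,2.0,0.4,0]
    - [0,0,1.0,0.2,0]
    - [0,0,0,0,0]

```text
clock: 7.03
position: [0.3785, -0.2082, 0.2655]
tcp_rot: [-0.18, 1.568, 2.654]
wrist_force: [2.0, 0.2, -4.2]
gripper_width: 0.0237
```

>>> drive_tool:
  moves:
    - [0,0,0,0,-2]
    - [0,0,0,0,-5]
    - [0,0,0,0,-6]
    - [0,0,0,0,-6]
    - [0,0,0,0,-4]
    - [0,0,0,0,-1.7]
    - [0,0,0,0,0]
    - [0,0,0,0,0]

```text
clock: 7.7
position: [0.3799, -0.2063, 0.2665]
tcp_rot: [-0.959, 1.569, 2.309]
wrist_force: [0.3, -0.7, -3.5]
gripper_width: 0.0233
```

Run:
```python
from h import *
t=box2w(-.137,0); print(t)
go([t[0],t[1],.213],np.radians(97.3)); print(ctrl.state()["q"].round(2))
p,d=ctrl.camera("side"); cv2.imwrite("pics/s3.png",cv2.resize(p[100:300,260:500,::-1],None,fx=3,fy=3,interpolation=cv2.INTER_CUBIC))
np.savez("s3",p=p,d=d)
```

```text
[ 0.38261046 -0.20390785]
tool shift cm [ 5.35 -0.2  -0.3 ]
tool y dir deg -82.76 z dir -172.76 pos [ 0.3799 -0.2063  0.2665]
turn about tool x deg (x down => minus yaw) -0.06
[-0.58 -0.22  1.59  0.    1.78  0.86]
```

View pics/s3.png

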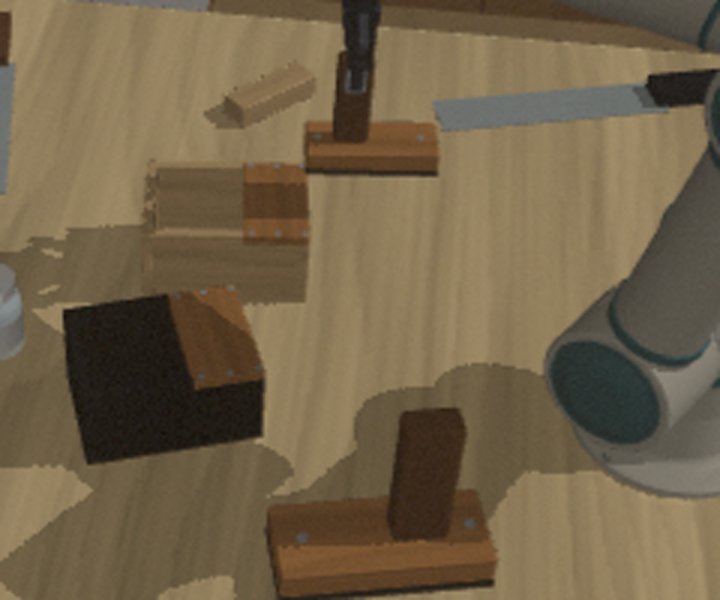

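>>> drive_tool:
  moves:
    - [0,1.0,-0.2,-0.3,0]
    - [0,1.5,0,0,0]
    - [0,1.5,0,0,0]
    - [0,1.0,0,0,0]
    - [0,0.6,0,0,0]
    - [0,0.2,0,0,0]
    - [0,0,0,0,0]
    - [0,0.2,0,0,0]
    - [0,0.2,0,0,0]
    - [0,0,0,0,0]
  grip_force: 20

```text
clock: 8.58
position: [0.3825, -0.2049, 0.2054]
tcp_rot: [2.343, 1.57, -0.672]
wrist_force: [-0.2, -0.6, -3.7]
gripper_width: 0.0232
```

>>> drive_tool:
  moves:
    - [0,0.2,0,0,0]
    - [0,0.25,0,0.2,0]
    - [0,0.2,0,0.4,0]
    - [0,0.2,0,0.4,0]
    - [0,0.2,0,0.4,0]
    - [0,0,0,0,0]

```text
clock: 9.08
position: [0.3697, -0.2074, 0.1991]
tcp_rot: [2.51, 1.563, -0.506]
wrist_force: [-4.6, 1.8, 14.9]
gripper_width: 0.0236
```

Run:
```python
from h import *
p,d=ctrl.camera("side"); cv2.imwrite("pics/s4.png",cv2.resize(p[110:210,300:440,::-1],None,fx=5,fy=5,interpolation=cv2.INTER_CUBIC))
np.savez("s4",p=p,d=d)
P,R,s=tool(); print(P,w2box(P))
```

```text
[ 0.36972127 -0.20736339  0.19908664] [-0.15022379 -0.00178977]
```

View pics/s4.png

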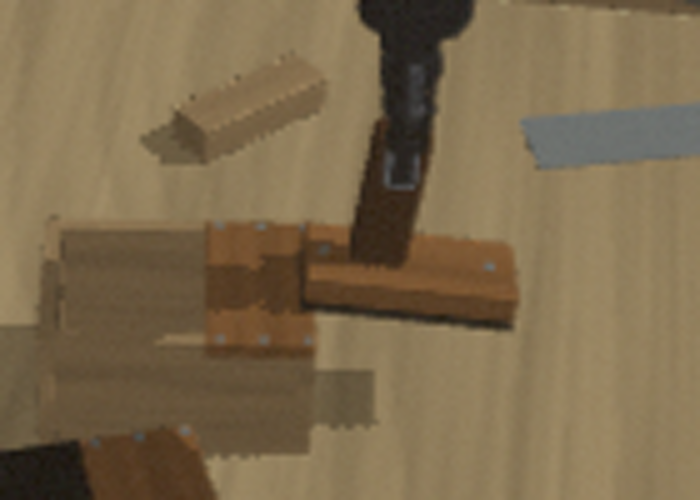

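>>> drive_tool:
  moves:
    - [0,0.2,0,0.1,0]
    - [0,0.2,0,0.1,0]
    - [0,0.2,0,0.1,0]
    - [0,0.2,0,0.2,0]
    - [0,0.2,0,0.2,0]
    - [0,0,0,0,0]

```text
clock: 9.63
position: [0.3627, -0.2091, 0.1942]
tcp_rot: [2.31, 1.559, -0.705]
wrist_force: [-20.3, 7.1, 45.6]
gripper_width: 0.0234
```

```bash
cat > snap.py <<'E'
import sys
from h import *
n,a,b,c,d_,f=sys.argv[1],*map(int,sys.argv[2:7])
cam=sys.argv[7] if len(sys.argv)>7 else "side"
p,d=ctrl.camera(cam); cv2.imwrite(f"pics/{n}.png",cv2.resize(p[b:d_,a:c,::-1],None,fx=f,fy=f,interpolation=cv2.INTER_CUBIC)); np.savez(n,p=p,d=d)
P,R,s=tool(); print(P.round(4),w2box(P).round(4),s["wrist_force"].round(1),round(s["clock"],2))
E
python3 snap.py s5 300 110 440 210 5
```

```text
[ 0.3627 -0.2091  0.1942] [-0.1574 -0.0026] [-21.1   6.7  45. ] 9.68
```

View pics/s5.png

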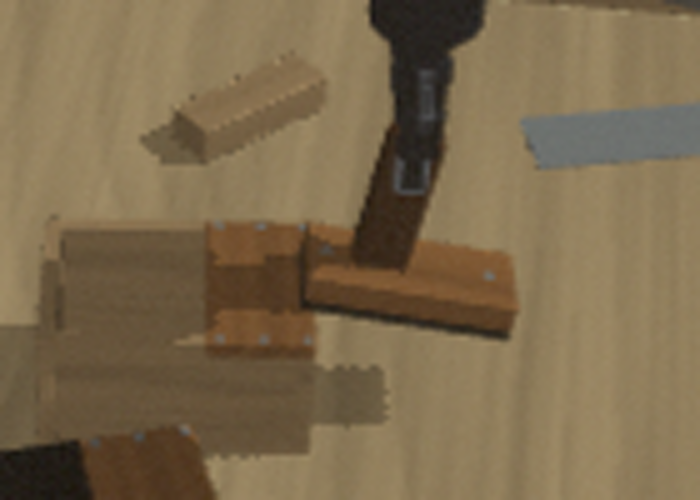

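>>> drive_tool:
  moves:
    - [0,0,0,0.2,0]
    - [0,0,0,0.2,0]
    - [0,0,0,0.2,0]
    - [0,0,0,0.2,0]
    - [0,0,0,0.2,0]
    - [0,0,0,0,0]

```text
clock: 10.18
position: [0.3529, -0.2095, 0.1882]
tcp_rot: [2.516, 1.564, -0.499]
wrist_force: [-1.5, 0.9, 11.3]
gripper_width: 0.0231
```

```bash
python3 snap.py s6 300 110 440 210 5
```

```text
[ 0.3529 -0.2095  0.1882] [-0.1671 -0.0017] [-2.2  0.8 10.9] 10.23
```

View pics/s6.png

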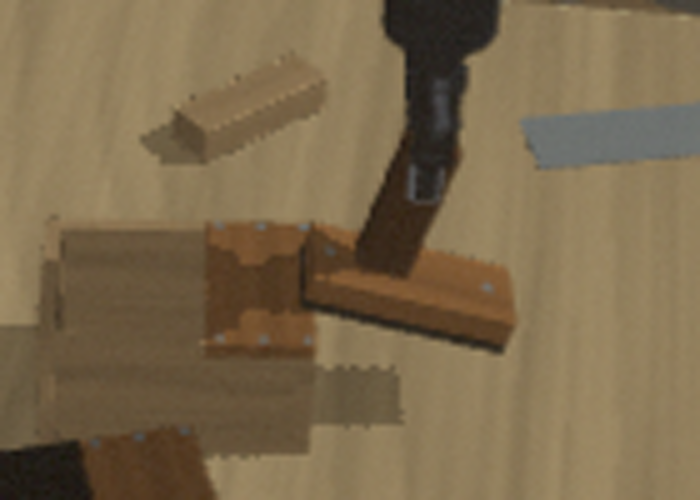

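>>> drive_tool:
  moves:
    - [0,0.1,0,0.2,0]
    - [0,0.2,0,0.3,0]
    - [0,0.2,0,0.3,0]
    - [0,0.2,0,0.3,0]
    - [0,0.2,0,0.3,0]
    - [0,0,0,0,0]

```text
clock: 10.73
position: [0.3382, -0.2111, 0.1772]
tcp_rot: [2.36, 1.567, -0.656]
wrist_force: [-0.7, -0.3, 6.7]
gripper_width: 0.0233
```

```bash
python3 snap.py s7 300 110 440 210 5
```

```text
[ 0.3383 -0.2111  0.1773] [-0.1819 -0.0015] [-0.8  0.5  6.3] 10.78
```

View pics/s7.png

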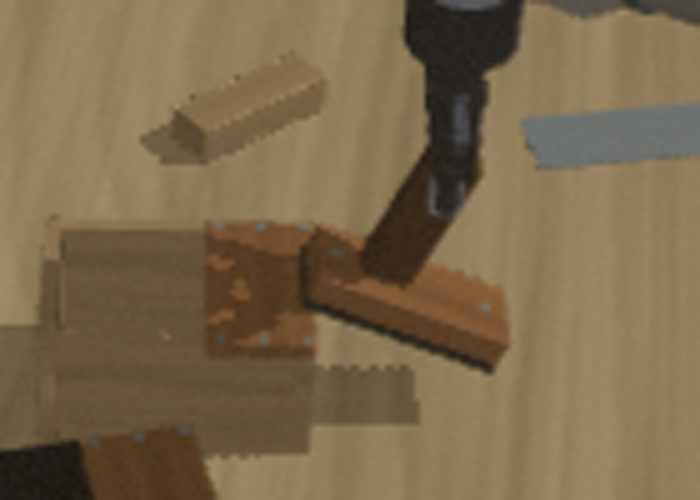

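>>> drive_tool:
  moves:
    - [0,0.1,0,0.2,0]
    - [0,0.25,0,0.25,0]
    - [0,0.25,0,0.25,0]
    - [0,0.25,0,0.25,0]
    - [0,0.25,0,0.25,0]
    - [0,0.2,0,0.2,0]
    - [0,0,0,0,0]

```text
clock: 11.37
position: [0.3236, -0.2126, 0.1629]
tcp_rot: [1.637, 1.57, -1.379]
wrist_force: [-1.0, -1.2, 4.7]
gripper_width: 0.0236
```

```bash
python3 snap.py s8 300 110 440 210 5
```

```text
[ 0.3237 -0.2126  0.163 ] [-0.1965 -0.0011] [-1.4 -0.7  3. ] 11.42
```

View pics/s8.png

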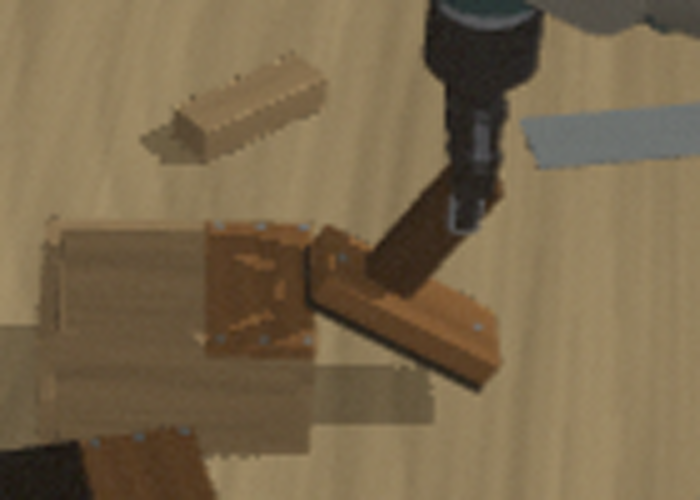

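The block is tilted toe-down about 30°, with its heel at the cover edge (310,300) and its toe low at (480,385). I clamp firmly, lift, and measure the tilt.

>>> drive_tool:
  moves:
    - [0,0,0,0,0]
    - [0,0,0,0,0]
    - [0,0,0,0,0]
    - [0,-0.5,0,0.2,0]
    - [0,-1.0,0,0,0]
    - [0,-2.0,0,0,0]
    - [0,-2.5,0,0,0]
    - [0,-2.5,0,0,0]
    - [0,-2.5,0,0,0]
    - [0,-1.5,0,0,0]
    - [0,-0.5,0,0,0]
    - [0,0,0,0,0]
    - [0,0,0,0,0]
  grip_force: 100

```text
clock: 12.5
position: [0.3216, -0.2122, 0.2916]
tcp_rot: [-0.763, 1.568, 2.505]
wrist_force: [-0.5, 0.8, -4.1]
gripper_width: 0.0227
```

```bash
python3 snap.py s9 330 60 450 180 5
python3 - <<'E'
from h import *
z=np.load("s9.npz"); p=z["p"].astype(int); d=z["d"]; X=cloud("side",p,d)
P,R,s=tool()
b=np.stack([*(w2box(q) for q in [])],0) if 0 else None
c,sn=np.cos(BOX[1]),np.sin(BOX[1]); D=X[...,:2]-BOX[0]
B=np.stack([c*D[...,0]+sn*D[...,1],-sn*D[...,0]+c*D[...,1],X[...,2]],-1)
G=w2box(P); 
rel=B-np.array([G[0],G[1],P[2]+.0187])
m=(np.abs(rel[...,0])<.13)&(np.abs(rel[...,1])<.045)&(rel[...,2]<-.02)&(rel[...,2]>-.2)&(B[...,2]>.08)
q=rel[m]; print(len(q))
np.save("rel9.npy",q)
# side face (y max) silhouettes: min-area rect in xz of base points
face=q[np.abs(q[:,1]-.032)<.006]; print(len(face), q[:,1].min(),q[:,1].max())
for th in range(20,45,2):
    t=np.radians(th); 
    # block coords: e_heel=(cos, sin), n=(-sin,cos) in (x,z)
    bx=q[:,0]*np.cos(t)+q[:,2]*np.sin(t); bz=-q[:,0]*np.sin(t)+q[:,2]*np.cos(t)
    h=np.histogram(bz,bins=np.arange(-.13,0,.003))[0]
    print(th,np.percentile(bx,[1,99]).round(3),np.percentile(bz,[1]).round(3),h.max(),h.argmax()*.003-.13)
E
```

```text
[ 0.3215 -0.2122  0.2912] [-0.1987 -0.0004] [ 0.9  0.1 -3.5] 12.55
888
352 -0.03149789824784677 0.04420022273722263
20 [-0.078  0.07 ] [-0.128] 72 -0.097
22 [-0.082  0.066] [-0.126] 80 -0.097
24 [-0.086  0.063] [-0.124] 86 -0.1
26 [-0.089  0.059] [-0.123] 103 -0.097
28 [-0.093  0.056] [-0.12] 109 -0.091
30 [-0.097  0.052] [-0.118] 169 -0.091
32 [-0.1    0.048] [-0.119] 158 -0.091
34 [-0.103  0.045] [-0.119] 127 -0.088
36 [-0.106  0.041] [-0.12] 90 -0.088
38 [-0.109  0.038] [-0.12] 75 -0.085
40 [-0.111  0.034] [-0.121] 62 -0.097
42 [-0.114  0.03 ] [-0.122] 73 -0.094
44 [-0.117  0.027] [-0.123] 65 -0.094
```

View pics/s9.png

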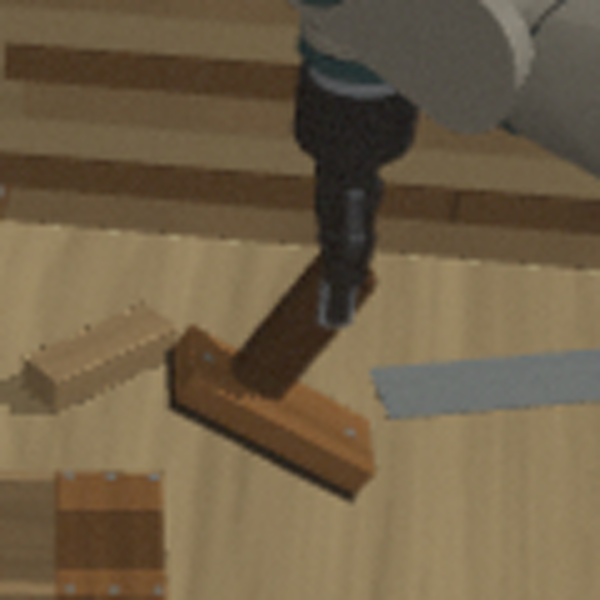

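The tilt is about 31°, with the grip 120 mm above the sole, both matching the expected geometry. I carry it over the opening.

>>> drive_tool:
  moves:
    - [0,0,0,-0.5,0]
    - [0,0,0,-1.0,0]
    - [0,0,0,-2.0,0]
    - [0,0,0,-2.5,0]
    - [0,0,0,-2.5,0]
    - [0,0,0,-2.5,0]
    - [0,0,0,-2.5,0]
    - [0,0,0,-2.5,0]
    - [0,0,0,-2.5,0]
    - [0,0,0,-2.0,0]
    - [0,0,0,-1.5,0]
    - [0,0,0,-0.6,0]
    - [0,0,0,-0.3,0]
    - [0,0,0,0,0]
    - [0,0,0,0,0]

```text
clock: 13.8
position: [0.5487, -0.1837, 0.2926]
tcp_rot: [-0.144, 1.57, 3.124]
wrist_force: [0.1, -0.1, -2.4]
gripper_width: 0.023
```

```bash
t=1
python3 - <<'E'
from h import *
t=box2w(.027,0); go([t[0],t[1],.2153-.0187+.004],np.radians(97.3))
E
python3 snap.py s10 270 70 430 190 5; python3 snap.py t10 330 120 450 260 4 top
```

```text
tool shift cm [ 9.2  -0.1   0.33]
tool y dir deg -82.77 z dir -172.77 pos [ 0.5487 -0.1837  0.2926]
turn about tool x deg (x down => minus yaw) -0.07
[ 0.5486 -0.1838  0.2929] [ 0.0302 -0.0011] [-0.2  0.2 -3.1] 13.85
[ 0.5485 -0.1839  0.2932] [ 0.0301 -0.0012] [-1.   0.6 -2.6] 13.9
```

View pics/s10.png

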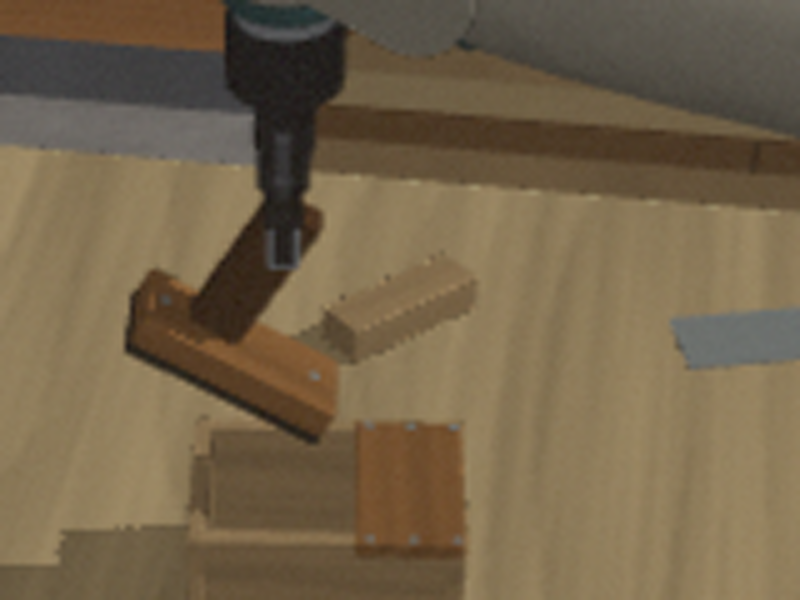

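View pics/t10.png

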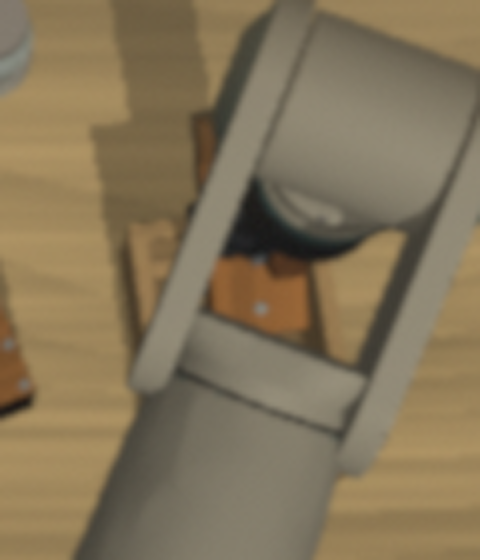

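The block is tilted over the opening, with its toe at side crop (315,440) just above it. I lower it until the toe is just below the cover's level.

>>> drive_tool:
  moves:
    - [0,0.5,-0.1,0.3,0]
    - [0,1.0,0,0,0]
    - [0,1.5,0,0,0]
    - [0,1.5,0,0,0]
    - [0,1.5,0,0,0]
    - [0,1.5,0,0,0]
    - [0,1.0,0,0,0]
    - [0,0.5,0,0,0]
    - [0,0.2,0,0,0]
    - [0,0,0,0,0]
    - [0,0,0,0,0]

```text
clock: 14.82
position: [0.5462, -0.1832, 0.2017]
tcp_rot: [2.565, 1.569, -0.45]
wrist_force: [-0.5, -0.3, -3.7]
gripper_width: 0.0227
```

```bash
t=1
python3 - <<'E'
from h import *
t=box2w(-.026,0); go([t[0],t[1],.1834-.0187],np.radians(97.3))
E
python3 snap.py s11 270 90 390 210 5
```

```text
tool shift cm [ 3.7  -0.02  5.4 ]
tool y dir deg -82.76 z dir -172.76 pos [ 0.5462 -0.1832  0.2017]
turn about tool x deg (x down => minus yaw) -0.06
[ 0.5463 -0.1832  0.2019] [ 0.028  -0.0003] [-0.4 -0.1 -3.5] 14.87
```

View pics/s11.png

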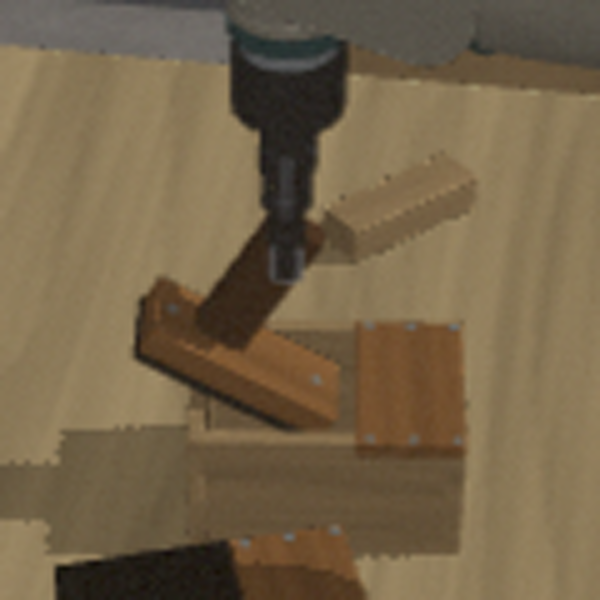

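>>> drive_tool:
  moves:
    - [0,0.3,0,0,0]
    - [0,0.15,0,0.1,0]
    - [0,0.3,0,0.5,0]
    - [0,0.36,0,0.6,0]
    - [0,0.36,0,0.6,0]
    - [0,0.36,0,0.6,0]
    - [0,0.36,0,0.6,0]
    - [0,0,0,0,0]
    - [0,0,0,0,0]

```text
clock: 15.62
position: [0.5158, -0.1869, 0.1788]
tcp_rot: [-0.46, 1.571, 2.808]
wrist_force: [0.8, -0.1, -3.2]
gripper_width: 0.0232
```

```bash
t=1
python3 - <<'E'
from h import *
t=box2w(-.026,0); go([t[0],t[1],.1834-.0187],np.radians(97.3))
E
python3 snap.py s12 270 90 390 210 5
```

```text
tool shift cm [ 1.41 -0.    2.33]
tool y dir deg -82.79 z dir -172.79 pos [ 0.5158 -0.1869  0.1788]
turn about tool x deg (x down => minus yaw) -0.09
[ 0.5162 -0.1869  0.1791] [-0.0023 -0.0001] [ 0.  -0.4 -3.5] 15.67
```

View pics/s12.png

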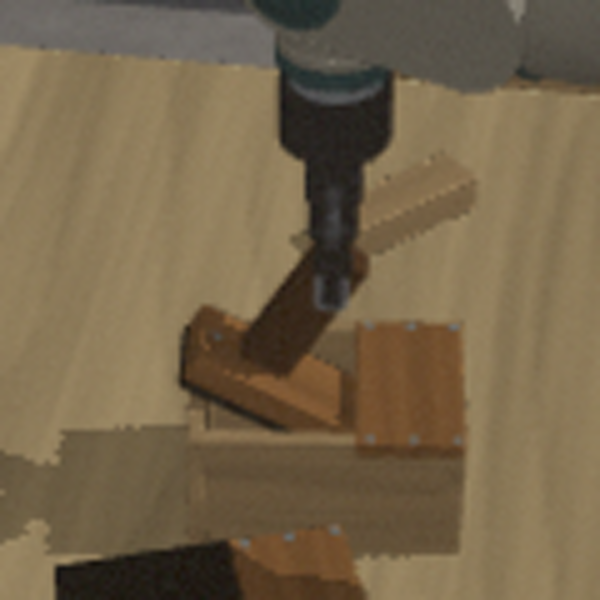

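No contact, and the toe has gone under the cover. I finish the slide, then go straight down.

>>> drive_tool:
  moves:
    - [0,0.3,0,0.5,0]
    - [0,0.36,0,0.6,0]
    - [0,0.36,0,0.6,0]
    - [0,0.36,0,0.6,0]
    - [0,0,0,0,0]
    - [0,0,0,0,0]

```text
clock: 16.17
position: [0.493, -0.1898, 0.1649]
tcp_rot: [-0.601, 1.571, 2.667]
wrist_force: [0.0, 0.7, -3.4]
gripper_width: 0.0228
```

```bash
t=1
python3 - <<'E'
from h import *
t=box2w(-.026,0); go([t[0],t[1],.167-.0187],np.radians(97.3))
E
python3 snap.py s13 270 90 390 210 5
```

```text
tool shift cm [ 1.66 -0.    0.03]
tool y dir deg -82.79 z dir -172.79 pos [ 0.493  -0.1898  0.1649]
turn about tool x deg (x down => minus yaw) -0.09
[ 0.4933 -0.1898  0.1652] [-0.0254 -0.0001] [-0.1  0.1 -3.3] 16.22
```

View pics/s13.png

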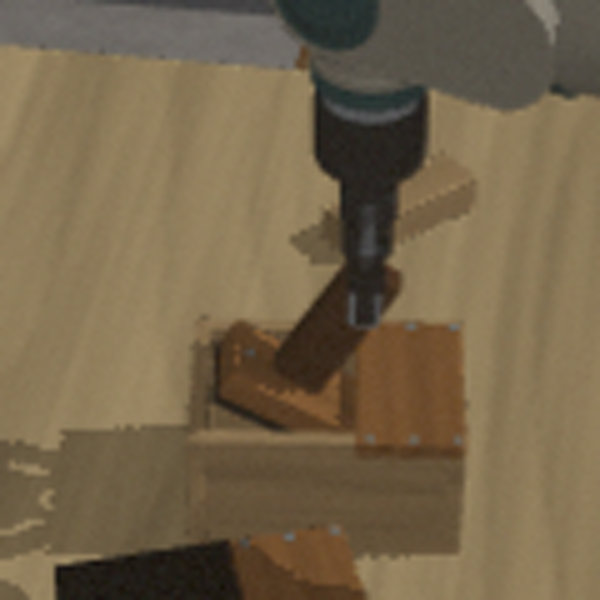

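The heel clears the far wall on the inside (220,370 against the wall at 195). I lower until the toe meets the floor.

>>> drive_tool:
  moves:
    - [0,0.4,0,0,0]
    - [0,0.5,0,0,0]
    - [0,0.4,0,0,0]
    - [0,0.3,0,0,0]
    - [0,0.1,0,0,0]
    - [0,0,0,0,0]
    - [0,0,0,0,0]

```text
clock: 16.8
position: [0.4934, -0.1897, 0.1481]
tcp_rot: [1.617, 1.571, -1.398]
wrist_force: [-0.3, -0.3, -2.3]
gripper_width: 0.0231
```

>>> drive_tool:
  moves:
    - [0,0.15,0,0,0]
    - [0,0.1,0,0,0]
    - [0,0,0,0,0]
  grip_force: 20

```text
clock: 17.05
position: [0.4933, -0.1897, 0.1454]
tcp_rot: [0.15, 1.571, -2.865]
wrist_force: [-0.6, 0.8, -4.2]
gripper_width: 0.0233
```

>>> drive_tool:
  moves:
    - [0,0,0,-0.3,0]
    - [0,0.05,0,-0.4,0]
    - [0,0.1,0,-0.4,0]
    - [0,0.15,0,-0.4,0]
    - [0,0.15,0,-0.4,0]
    - [0,0.15,0,-0.3,0]
    - [0,0,0,0,0]

```text
clock: 17.63
position: [0.5123, -0.1888, 0.1407]
tcp_rot: [0.253, 1.562, -2.765]
wrist_force: [-19.9, -4.2, 8.9]
gripper_width: 0.0232
```

```bash
python3 snap.py s14 270 90 390 210 5
```

```text
[ 0.5123 -0.1888  0.1407] [-0.0064 -0.0015] [-19.3  -4.5   9.2] 17.68
```

View pics/s14.png

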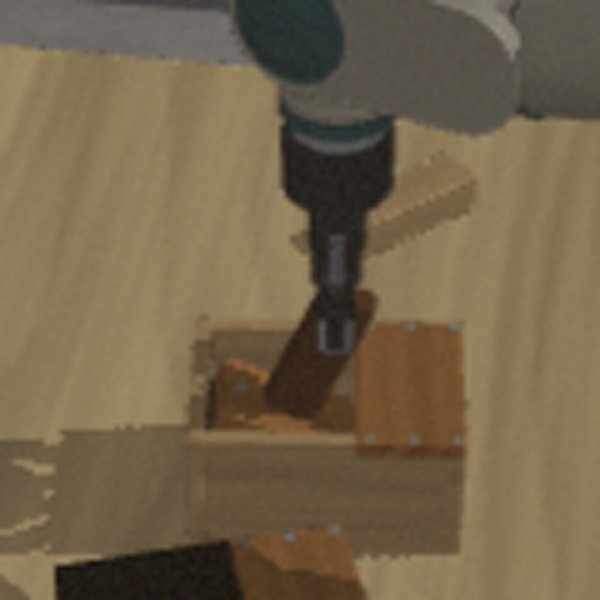

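>>> drive_tool:
  moves:
    - [0,0.2,0,0,0]
    - [0,0.25,0,-0.2,0]
    - [0,0.25,0,-0.3,0]
    - [0,0.25,0,-0.3,0]
    - [0,0.25,0,-0.3,0]
    - [0,0.2,0,-0.3,0]
    - [0,0,0,0,0]

```text
clock: 18.27
position: [0.5293, -0.1869, 0.1289]
tcp_rot: [1.697, 1.567, -1.319]
wrist_force: [-10.0, -2.8, 12.6]
gripper_width: 0.023
```

```bash
python3 snap.py s15 270 90 390 210 5
```

```text
[ 0.5293 -0.1869  0.1289] [ 0.0107 -0.0017] [-8.4 -3.7 11.7] 18.32
```

View pics/s15.png

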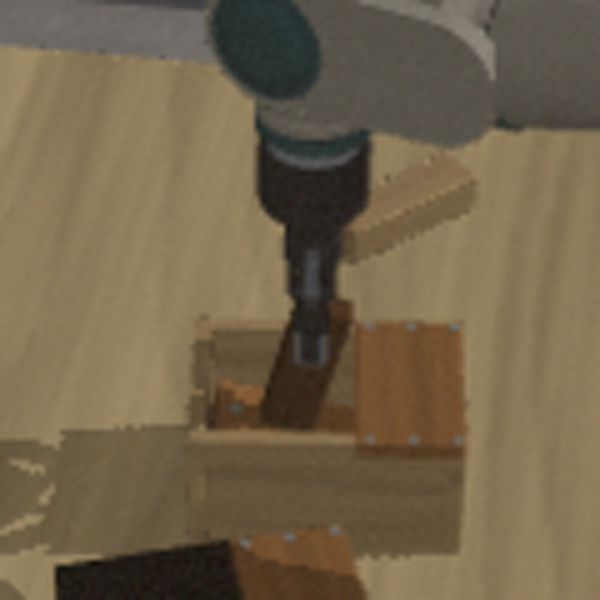

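>>> drive_tool:
  moves:
    - [0,0.2,0,-0.15,0]
    - [0,0.2,0,-0.25,0]
    - [0,0.2,0,-0.25,0]
    - [0,0.2,0,-0.25,0]
    - [0,0.2,0,-0.25,0]
    - [0,0.2,0,-0.25,0]
    - [0,0,0,0,0]

```text
clock: 18.9
position: [0.5445, -0.1849, 0.1174]
tcp_rot: [2.24, 1.565, -0.776]
wrist_force: [-1.9, -2.3, 12.1]
gripper_width: 0.0229
```

```bash
python3 snap.py s16 270 90 390 210 5
```

```text
[ 0.5445 -0.1849  0.1174] [ 0.026  -0.0018] [-2.2 -2.5 11.8] 18.95
```

View pics/s16.png

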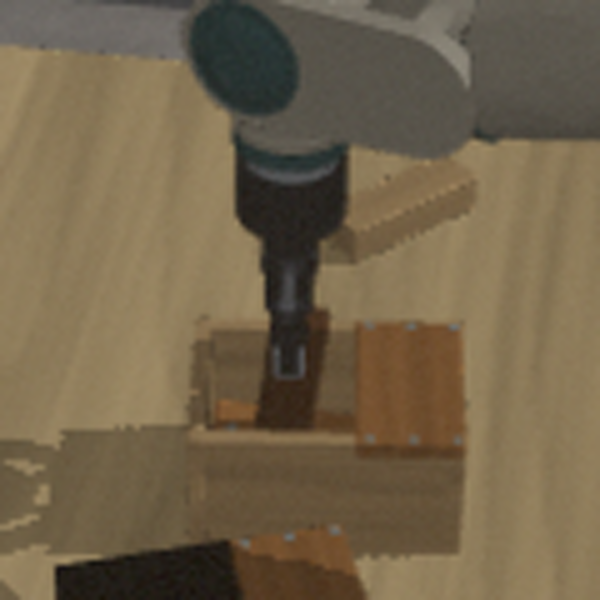

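>>> drive_tool:
  moves:
    - [0,0.15,0,-0.15,0]
    - [0,0.15,0,-0.15,0]
    - [0,0.15,0,-0.15,0]
    - [0,0.15,0,-0.1,0]
    - [0,0.1,0,0,0]
    - [0,0,0,0,0]
    - [0,0,0,0,0]

```text
clock: 19.53
position: [0.5512, -0.184, 0.1118]
tcp_rot: [2.525, 1.561, -0.49]
wrist_force: [2.0, -2.0, 14.5]
gripper_width: 0.023
```

```bash
python3 snap.py s17 270 90 390 210 5
```

```text
[ 0.5511 -0.184   0.1118] [ 0.0327 -0.0017] [ 1.3 -0.4 15.1] 19.58
```

View pics/s17.png

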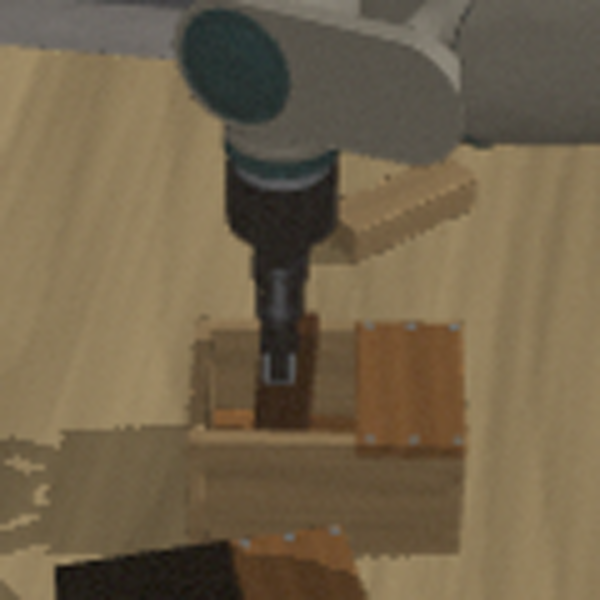

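>>> drive_tool:
  moves:
    - [0,0.2,0,0,0]
    - [0,0.2,0,0,0]
    - [0,0,0,0,0]
    - [0,0,0,0,0]
    - [0,0,0,0,0]

```text
clock: 20.0
position: [0.5535, -0.1839, 0.1096]
tcp_rot: [2.693, 1.555, -0.322]
wrist_force: [9.2, 0.4, 17.9]
gripper_width: 0.023
```

```bash
python3 snap.py s18 270 90 390 210 5
python3 - <<'E'
from h import *
z=np.load("s18.npz"); X=cloud("side",z["p"],z["d"])
D=X[...,:2]-BOX[0];c,s=np.cos(BOX[1]),np.sin(BOX[1])
B=np.stack([c*D[...,0]+s*D[...,1],-s*D[...,0]+c*D[...,1],X[...,2]],-1)
p=z["p"]
for (u,v) in ((316,172),(319,172),(323,173),(335,173),(337,174),(333,155),(333,160),(333,165),(330,170),(324,170)):
    print((u,v),p[v,u],(B[v,u]*1000).round(1))
E
```

```text
[ 0.5535 -0.1839  0.1096] [ 0.0351 -0.0018] [ 8.4 -0.  17.6] 20.05
(316, 172) [109  80  52] [ 65.9 -35.9  40. ]
(319, 172) [105  79  52] [ 55.5 -53.8  25.4]
(323, 173) [56 41 26] [38.8 10.5 74.6]
(335, 173) [92 69 46] [ -4.1 -29.3  42.4]
(337, 174) [89 63 38] [-11.5 -27.2  39.5]
(333, 155) [116  96  66] [  4.5 -52.5 107.4]
(333, 160) [99 82 57] [  4.1 -52.8  84.2]
(333, 165) [101  84  61] [  3.8 -51.2  62.1]
(330, 170) [57 39 25] [13.9 17.3 94.6]
(324, 170) [54 39 23] [35.2 13.  90.6]
```

View pics/s18.png

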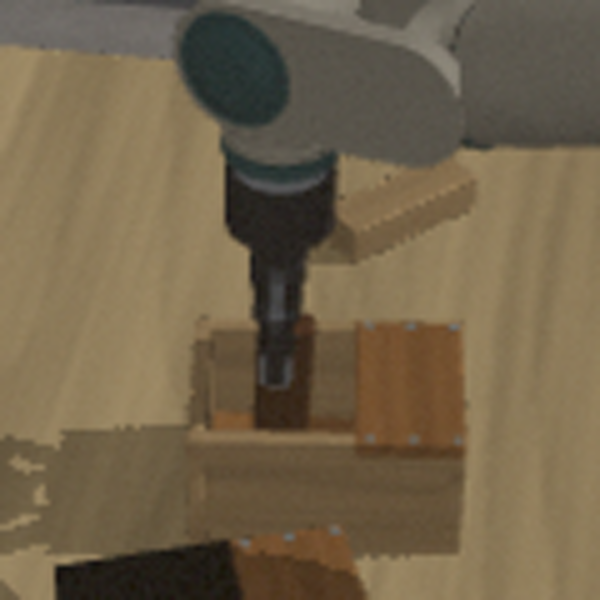

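The block looks level: the base top is at z = 40 mm by the heel and about 40–42 mm towards the toe. I ease off the pressure and bring it a few mm away from the far wall, still held.

>>> drive_tool:
  moves:
    - [0,-0.2,0,0,0]
    - [0,-0.2,0,0.1,0]
    - [0,0,0,0.2,0]
    - [0,0,0,0.2,0]
    - [0,0,0,0.2,0]
    - [0,0,0,0,0]
    - [0,0.1,0,0,0]
    - [0,0.1,0,0,0]
    - [0,0.1,0,0,0]
    - [0,0,0,0,0]

```text
clock: 20.88
position: [0.5451, -0.1839, 0.1089]
tcp_rot: [2.767, 1.56, -0.248]
wrist_force: [7.6, 2.0, 17.3]
gripper_width: 0.0228
```

```bash
python3 snap.py s19 270 90 390 210 5
python3 - <<'E'
from h import *
z=np.load("s19.npz"); X=cloud("side",z["p"],z["d"])
D=X[...,:2]-BOX[0];c,s=np.cos(BOX[1]),np.sin(BOX[1])
B=np.stack([c*D[...,0]+s*D[...,1],-s*D[...,0]+c*D[...,1],X[...,2]],-1)*1000
q=B[150:180,305:350].reshape(-1,3); m=(q[:,2]>30)&(q[:,2]<50)&(q[:,1]>-35)&(q[:,1]<40)
q=q[m]; 
for lo,hi in ((40,86),(-30,15)):
    k=q[(q[:,0]>lo)&(q[:,0]<hi)]; print(len(k),k[:,0].min(),k[:,0].max(),np.median(k[:,2]),k[:,1].min())
h=B[150:180,305:350].reshape(-1,3); h=h[(np.abs(h[:,1]-12)<5)&(h[:,2]>60)&(h[:,2]<115)]
for z0 in range(60,115,10):
    k=h[(h[:,2]>=z0)&(h[:,2]<z0+10)]
    if len(k): print(z0,len(k),k[:,0].min(),k[:,0].max())
E
```

```text
[ 0.5451 -0.1839  0.109 ] [ 0.0267 -0.0008] [ 7.2  3.5 18.3] 20.93
23 43.154329341074956 69.25122202976783 44.304595516714215 -28.843341411548177
20 -22.48870827095106 -0.5322789285662234 42.72429079587175 -25.67354539712139
60 10 2.907824058629957 38.68788890539081
70 28 3.044950152574365 38.86330115341602
80 18 -0.3079732015524813 81.41086374652305
90 28 -53.04940430102634 81.25977217132467
100 32 -52.91978908691783 91.79160681126727
110 6 3.5601204144087926 35.222183092941876
```

View pics/s19.png

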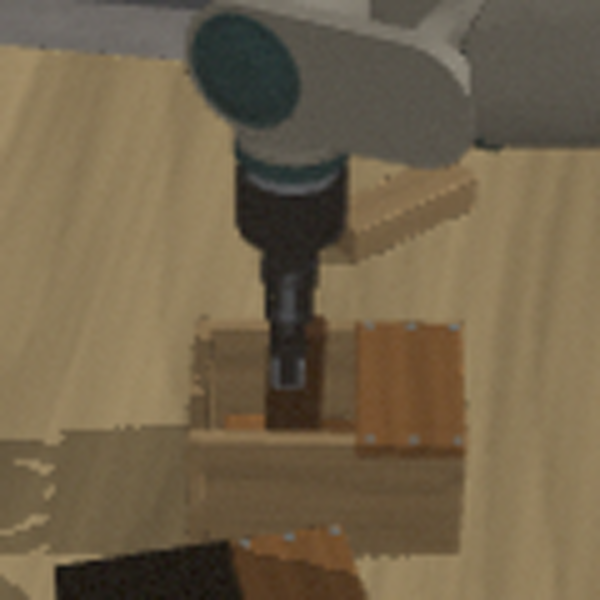

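>>> drive_tool:
  moves:
    - [0,-0.15,0,0,0]
    - [0,-0.1,0,0,0]
    - [0,0,0,0,0]
    - [0,0,0,0,0]

```text
clock: 21.27
position: [0.5444, -0.1839, 0.1095]
tcp_rot: [2.774, 1.562, -0.241]
wrist_force: [7.4, 0.4, 8.4]
gripper_width: 0.0232
```

>>> drive_tool:
  moves:
    - [0.2,0,0,0,0]
    - [0.5,0,0,0,0]
    - [1,0,0,0,0]
    - [1,0,0,0,0]
    - [1,0,0,0,0]
    - [1,0,0,0,0]
    - [1,0,0,0,0]

```text
clock: 21.85
position: [0.5413, -0.1836, 0.1058]
tcp_rot: [-0.375, 1.57, 2.893]
wrist_force: [-0.5, -0.6, 0.0]
gripper_width: 0.085
```

```bash
python3 snap.py s20 270 90 390 210 5
```

```text
[ 0.5413 -0.1836  0.1058] [ 0.023 -0.   ] [-0.4  0.6  0.4] 21.9
```

View pics/s20.png

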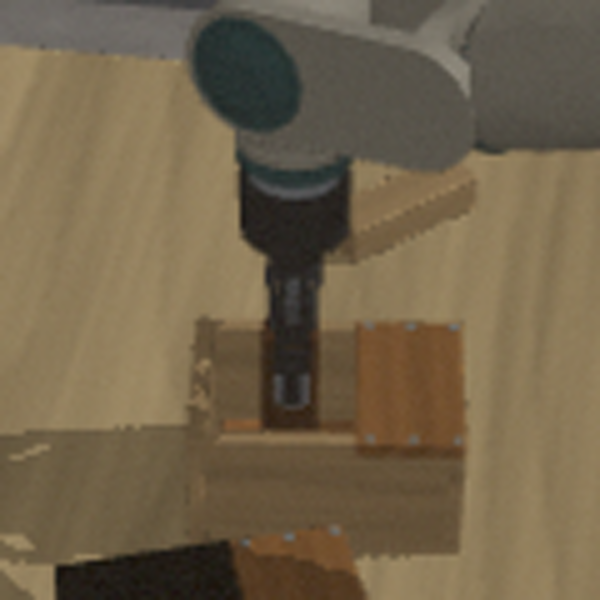

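The block is let go with no force on the wrist, and the handle stands upright at (290,380). I retreat upwards and check.

>>> drive_tool:
  moves:
    - [1,-0.5,0,0,0]
    - [1,-1.0,0,0,0]
    - [1,-2.0,0,0,0]
    - [1,-2.5,0,0,0]
    - [1,-2.5,0,0,0]
    - [1,-2.5,0,0,0]
    - [1,-2.5,0,0,0]
    - [1,-2.5,0,0,0]
    - [1,-1.5,0,0,0]
    - [1,-0.5,0,0,0]
    - [1,0,2.0,0,0]
    - [1,0,3.0,0,0]
    - [1,0,4.0,0,0]
    - [1,0,4.0,0,0]
    - [1,0,4.0,0,0]
    - [1,0,3.0,0,0]
    - [1,0,2.0,0,0]
    - [1,0,0,0,0]
    - [1,0,0,0,0]

```text
clock: 23.48
position: [0.5688, -0.4027, 0.2845]
tcp_rot: [-0.826, 1.569, 2.44]
wrist_force: [-0.3, 0.0, 0.4]
gripper_width: 0.0856
```

```bash
python3 snap.py s21 270 90 390 210 5; python3 snap.py t21 330 140 450 260 5 top
python3 - <<'E'
from h import *
for n,f in (("side","s21"),("top","t21")):
    z=np.load(f+".npz"); X=cloud(n,z["p"],z["d"])
    D=X[...,:2]-BOX[0];c,s=np.cos(BOX[1]),np.sin(BOX[1])
    B=np.stack([c*D[...,0]+s*D[...,1],-s*D[...,0]+c*D[...,1],X[...,2]],-1).reshape(-1,3)*1000
    B=B[(np.abs(B[:,0])<84)&(np.abs(B[:,1])<56)]
    h=B[(B[:,2]>140)&(B[:,2]<160)]; print(n,"handle top",len(h),h.mean(0).round(1),cv2.minAreaRect(h[:,:2].astype(np.float32)))
    q=B[(B[:,2]>30)&(B[:,2]<52)&(np.abs(B[:,1])<30)&(B[:,0]>-18)]
    if len(q)>10:
        A=np.c_[q[:,:2],np.ones(len(q))]; co=np.linalg.lstsq(A,q[:,2],rcond=None)[0]; print("base top",len(q),np.median(q[:,2]),"slopes",co[:2].round(3),q[:,0].min(),q[:,0].max())
E
```

```text
[ 0.5692 -0.4016  0.2854] [ 0.0229 -0.2198] [-0.3  0.4  1. ] 23.53
[ 0.5694 -0.401   0.2861] [ 0.0232 -0.2192] [ 1.1 -0.2  0.1] 23.58
side handle top 58 [ 21.7   6.7 147.8] ((21.65447425842285, 3.6642704010009766), (35.38761520385742, 29.53671646118164), 3.1543898582458496)
base top 29 40.07226844788362 slopes [0.016 0.395] -15.28805681117705 68.85202527339918
top handle top 128 [ 25.8   1.6 149.2] ((26.31430435180664, 0.9026918411254883), (24.652612686157227, 40.10130310058594), 87.79930114746094)
base top 372 39.96348748934483 slopes [-0.007 -0.001] -11.49529813326423 76.36025631804773
```

View pics/s21.png

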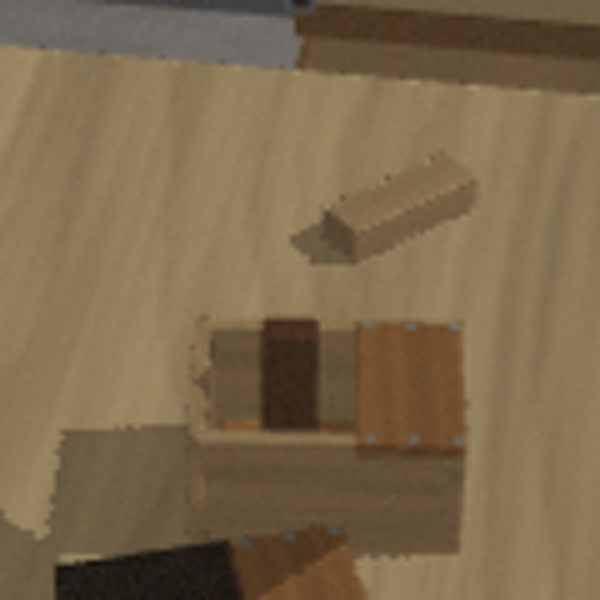

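View pics/t21.png

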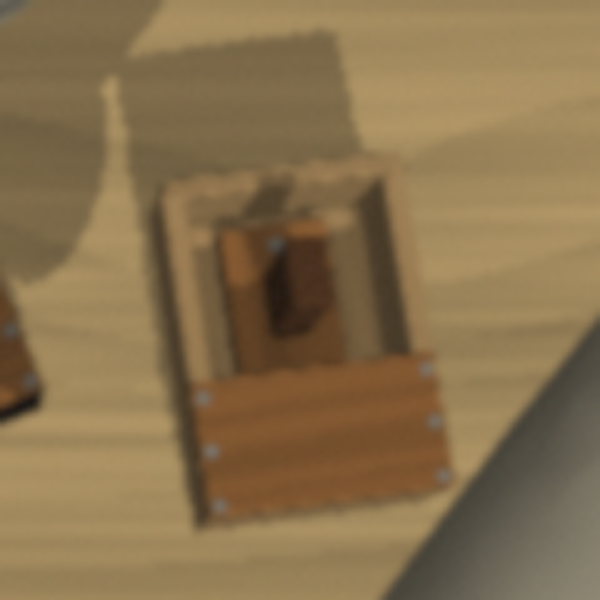

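The block sits flat: base top at 40.0 mm, slope under 0.01, handle at box x = 26 mm, so the toe is at about −74 mm. The robot is clear, so I hand in.

```bash
python3 -c "
from bench import ctrl
print(ctrl.close_job())"
```

```text
the job is handed in; nothing more can be done
None
```

The push block is level on the floor of the plywood box, toe under the cover and handle standing up through the opening. I handed the job in at about 23.6 s of the 48 s allowed; no verdict came back.

**How it went:**
- I gripped the small block's handle and levered it toe-down to about 31° against the robot-side edge of the cover board. The interface can't pitch the tool, so the edge had to do the tilting.
- I then clamped the block, slid the toe in under the cover without contact, and brought it level against the far wall and floor with a light grip. I let go once it was flat.

**Last checks:**
- **Top camera:** base top at 40.0 mm in the box frame (40 expected), slope 0.007, handle at box x = 26 mm. That puts the block's centre at about x = 1 mm and the toe at about −74 mm, roughly 54 mm under the cover.
- **Side camera:** it agrees on the base height (40.1 mm). It put the handle about 4 mm off in x and gave an unreliable sideways slope (0.395) from only 29 points. I trusted the top camera.
- **Robot and bystanders:** the wrist force was near zero and the gripper was well clear. The offcut looks unmoved in the pictures. No move went near the hammer or the jar, though I did not measure them again at the end.
- **Highest force:** the wrist force peaked at about 50 N while I was tilting the block (limit 120 N).

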